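# Deck plate off the barrel, onto the rack pegs

## Robot

A 6-joint arm with a two-finger parallel gripper is mounted at the origin on the work surface. World frame = base frame: x ahead of the robot, y to its left, z up, the work surface at z = 0. Lengths are in m, angles in rad, forces in N, time in s.
With the tool pointing down it reaches from about 0.35 to 0.85 m from the base axis. Payload 8.1 kg.
Tool frame: the origin (TCP) lies at the very end of the fingers, on their centre line; the grasp point (between the pads) lies 19 mm behind it; z points along the fingers, y is the line along which they close (so a half turn about z gives the same grasp; the last joint's range is limited). The gripper opens to 93 mm and grips with 3 to 60 N. Pads are 15 mm wide; open, the fingers measure 128 mm over their backs; the gripper's body (75 mm by 188 mm) begins 65 mm behind the grasp point.
Start: joints at [-1.369, 0.13, 1.488, -0, 1.523, -0.085], TCP at [0.17, -0.575, 0.219] pointing down, gripper open.
Joint ranges: [-2.96, 2.96], [-0.89, 2.26], [0.02, 2.5], [-1.34, 4.48], [0, 2.73], [-2.66, 2.66]. Speed limits (rad/s): [2.39, 2.39, 2.79, 3.14, 3.14, 3.14].

## Interface

Orientations are given as a rotation vector (axis times angle).
In Python, from plant import robot gives the robot as it stands.
- The arm moves only by the tool play_rows, never from a script. Its argument "deltas" is one flat list of numbers, 5 for each row, row after row: the shift along the tool's x, y, z in mm, then the turn about the tool's z in degrees, then the finger opening in mm, from 0 to 93. A call has 1 to 10 rows; each row shifts and turns the commanded pose from where the row before left it, along the tool's axes as they then stand; what a row does not reach is not made up. A row lasts 1/12 s, in which the tool goes at most 41.7 mm and 7.16 degrees, less where a joint would pass 70% of its speed; a pose out of reach is approached as far as the arm can. A call with a gripper value outside its range is refused whole. The fingers move at their own pace and stop on an object; "newtons" is the grip in N (left out, the last holds). Time passes only in rows, so rows that do not move let the fingers close. It gives the time, the measured TCP pose, the force, the opening and the grip force at its end, in the units of the state.
- robot.read_state(): the state, without advancing time (a new reading comes with each control period).
- robot.read_camera(name): name is "scene" or "side" or "wrist"; returns a dict with "pixels" (420x560x3 uint8, blue, green, red), "mtx" (3x3 intrinsics, pixels), "D" ([k1, k2, p1, p2, k3] as OpenCV has them; the pictures are not rectified), "eye" and "rotation" of the camera in the world. Camera axes: x right, y up, looking along -z (the intrinsics and any distortion apply to the point x, -y, -z); pixel columns grow to the right and rows downward; lengths in m; the calibration is good to about 2 mm. A picture is of the moment at which its call begins. There is no depth.
- robot.close_job(): hands the job in; it is judged then, once.
The state is a dict: "t": time; "q": joint angles; "dq": joint speeds; "joint_torque": joint torques, N m; "tool_pos": TCP position; "orientation": TCP orientation; "force": force on the tool from outside, world axes, zero at the start; "wrist_torque": the same for the moment, N m; "opening": finger opening in m; "gripper_force": force on a finger pad.
Only numpy, scipy, OpenCV 4.12 (cv2) and the standard library are available. Lean on these libraries where they do the work, as an engineer would, in place of code of your own. Each camera call takes 0.05 s, during which the arm holds its last target. There are 200 camera calls.

## Task

The honing is finished: lift the aluminium deck plate straight up off the two close-fitting dowels of the finned cylinder barrel, keeping it level so it does not bind, and hang it on the sloping red rack by the same two holes, with both pegs through together and the plate lying fully home against the rails, counterbored face outwards. The rack's pegs can sit a little to the left or right of the middle, so feel for them and do not force or drop the plate, then let go and leave everything else where it is.

Things in the scene. Friction and masses are not known exactly. Their poses are not given: they have to be found in the camera images.
- plate: aluminium deck plate 120 (x) x 150 (y) x 16 mm (z), about 0.6 kg, lying on the barrel. Origin: centre of its underside; z out of its upper, counterbored face; x towards the long edge with the two dowel holes. A 74 mm bore goes through its centre. The four small dark rings mark blind counterbores, not through holes.
- plate_hole_left (a point): centre of the plate's +y dowel hole, on the underside: x = 42, y = 58 mm of the plate. A 13 mm through hole
- plate_hole_right (a point): centre of the plate's -y dowel hole, on the underside: x = 42, y = -58 mm of the plate. A 13 mm through hole
- plate_rim (a point): top of the plate's rim between the two dowel holes: x = 48.5, y = 0, z = 16 mm of the plate. The rim is 23 mm wide here (x = 37 to 60 mm), from the bore to the edge, and can be pinched from above, one finger down in the bore and one outside the edge; both sides are clear for 10 mm below the plate on the barrel and on the rack
- barrel: black finned cylinder barrel bolted to a grey 170 x 180 mm fixture plate; cannot move. Origin: on the bench under its centre. Its flat deck, 112 (x) x 136 mm (y), is 110 mm above the bench and has an open bore of 75 mm. The plate starts on the deck, its axes along the barrel's, over the two dowels
- dowel_left (a point): foot of the +y dowel, on the deck: x = 42, y = 58 mm of the barrel. Steel, upright, 12 mm across and 18 mm tall with a 1.5 mm bevel; the plate's hole has 1 mm of play on it
- dowel_right (a point): foot of the -y dowel, on the deck: x = 42, y = -58 mm of the barrel; same as the other
- rack: red welded rack, 200 x 200 mm at its foot and about 165 mm high, bolted down; it carries two rails that slope up at 40 degrees away from its front, and the two pegs. Origin: on the bench under its centre; front to -x
- rack_face: sloping face of the rack. Origin: 105 mm above the rack's origin, midway between the rails, on the plane of their tops; x up the slope, y to the rack's left, z square out of the face (up and to the front). Rails: y = 30 to 44 mm either side, x = -80 to 75 mm, open between. Hung home, the plate's origin is at x = 0, y = d, z = 0 (0.5 mm play), axes along the face's; d: see peg_line
- peg_line (a point): nominal middle between the pegs: x = 42, y = 0, z = 0 of the face. The pegs, steel, 12 mm across, square to the face, 30 mm proud of the rails with a 1.5 mm bevel on the last 3 mm, stand 58 mm either side of the middle of their clamped bar, which is set anywhere from d = -6 to +6 mm across (face y) from this point; d is not reported, see or feel it. The bar does not give
- piston: aluminium piston 72 mm across and 60 mm high, standing on its skirt; origin under its centre; a bystander
- gauge_stand: dial gauge on a magnetic stand: dark block 55 x 50 x 60 mm with a post, 190 mm high in all; origin under the block's centre; a bystander
- nut_dish: round steel dish 120 mm across and 22 mm high with four nuts in it; origin under its centre; a bystander
- spanner: open-ended spanner 190 mm long lying flat; origin under its middle, x along it; a bystander
- solvent_tin: green tin 72 mm across and 130 mm high; origin under its centre; a bystander
- conrod: dark connecting rod about 180 mm long and 18 mm thick lying flat; origin under its middle, x towards its big end; a bystander
- paste_tin: white and blue tin 84 mm across and 45 mm high; origin under its centre; a bystander
Things that resemble listed ones, but are neither listed nor needed, are in the scene too. What is shaped like the plate but pink is not meant.

How it is judged:
By the outcome, as a careful person would: the job done as asked, in the order asked, and still so for the second after the job is handed in, with the robot touching nothing.
It also fails if it takes over 54 s, if anything falls off the work surface, if the arm or the gripper's body presses on something with over 40 N, if the wrist force passes 120 N, or if a joint passes its speed limit or range.

## Working session

There is one attempt and no reset: what is moved stays moved. The work goes in short steps, Python scripts to look and compute and a tool call to move; the robot and the scene stay as the last step left them, time stands still between calls to the robot, and variables do not carry over. Pictures are saved under pics/ and viewed, at most 10 in all, crops included, and the job is handed in when it is done.

Besides the shell and the picture viewer there is one more tool, called after "Request:" in YAML: its name, and indented under it one key for each argument. play_rows: Moves the arm, as the interface text tells. Its arguments: {"type":"object","properties":{"deltas":{"type":"array"},"newtons":{"type":"number"}},"required":["deltas"]}

```bash
ls; mkdir -p pics
cat > h.py <<'E'
import numpy as np, cv2
from scipy.spatial.transform import Rotation as R
from plant import robot
def cam(name,png=None):
    c=robot.read_camera(name)
    if png: cv2.imwrite('pics/'+png,c['pixels'])
    return c
E
python3 - <<'E'
from h import *
import pickle
d={n:cam(n,n+'0.png') for n in ('scene','side')}
pickle.dump(d,open('c0.pkl','wb'))
for n in d: print(n,d[n]['eye'],np.round(d[n]['rotation'],3).tolist(),d[n]['mtx'].tolist(),d[n]['D'])
a=np.zeros((600,800,3),np.uint8)
s=robot.read_state(); print(s)
E
```

```text
pics
scene [ 1.42901779 -0.12561094  0.98744469] [0.668, 0.608, 1.35] [[473.41431214821387, 0.0, 275.51458845518096], [0.0, 473.41431214821387, 214.66497719549145], [0.0, 0.0, 1.0]] [0.01607243 0.         0.         0.         0.        ]
side [0.06452303 1.20875195 1.00977917] [0.23, -1.317, -2.501] [[540.5873179880731, 0.0, 270.8769324999263], [0.0, 540.5873179880731, 200.77123238901996], [0.0, 0.0, 1.0]] [-0.10923026  0.          0.          0.          0.        ]
{'t': 0.1, 'q': array([-1.36940244e+00,  1.31090671e-01,  1.48913708e+00, -4.46593212e-05,
        1.52300809e+00, -8.54205574e-02]), 'dq': array([ 0.00131838, -0.00094665, -0.00258947, -0.0011689 ,  0.00050046,
       -0.00025015]), 'joint_torque': array([ 1.77614515e-03, -5.61341000e+01, -4.93096054e+01,  7.70889851e-02,
        2.91563821e-02, -6.76446325e-05]), 'tool_pos': array([ 0.16963117, -0.57499638,  0.21770763]), 'orientation': array([-3.10772204e+00, -4.48753735e-01,  2.19421927e-04]), 'force': array([ 0.3630263 ,  0.4606025 , -0.24191445]), 'wrist_torque': array([ 0.04759821, -0.00034694,  0.0005532 ]), 'gripper_force': 0.0, 'opening': 0.09287232141339713}
```

View pics/scene0.png

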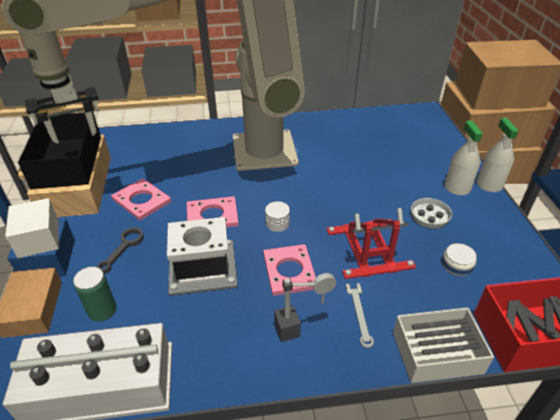

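View pics/side0.png

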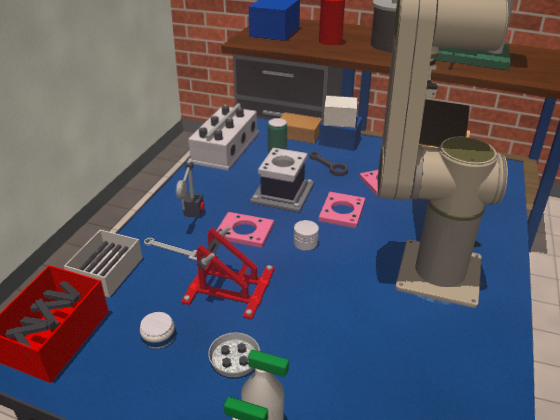

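Run:
```python
from h import *
s=cv2.imread('pics/scene0.png');d=cv2.imread('pics/side0.png')
def cr(i,x,y): 
    o=cv2.resize(i[y:y+75,x:x+100],(400,300),interpolation=cv2.INTER_CUBIC)
    for k in range(0,100,10): cv2.line(o,(4*k,0),(4*k,5),(0,255,255),1)
    for k in range(0,75,10): cv2.line(o,(0,4*k),(5,4*k),(0,255,255),1)
    return o
cv2.imwrite('pics/m0.png',np.vstack([np.hstack([cr(s,150,212),cr(s,325,205)]),np.hstack([cr(d,240,140),cr(d,180,230)])]))
```

```text
(no output)
```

View pics/m0.png

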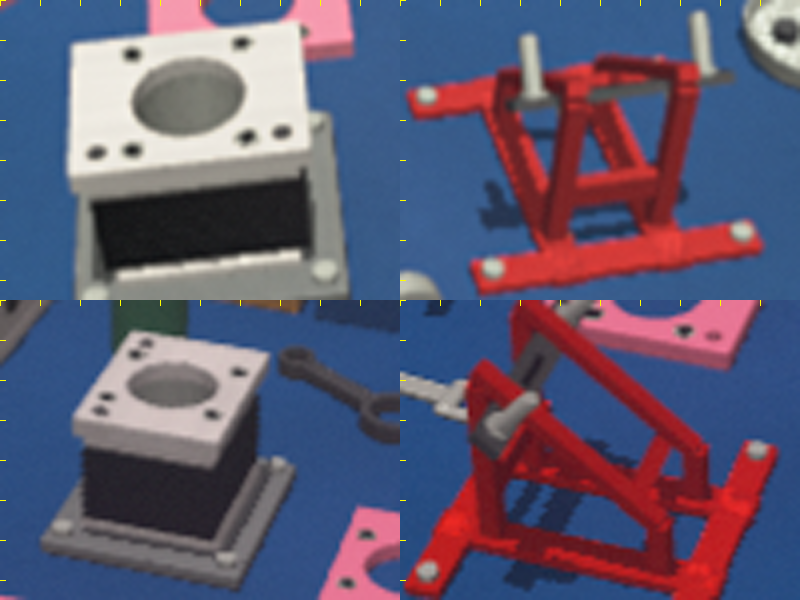

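```bash
cat >> h.py <<'E'
import pickle
from scipy.optimize import least_squares
def ray(c,uv):
    p=cv2.undistortPoints(np.array([[uv]],float),np.array(c['mtx']),np.array(c['D'])).ravel()
    M=R.from_rotvec(c['rotation']).as_matrix() if np.shape(c['rotation'])==(3,) else np.array(c['rotation'])
    return np.array(c['eye']),M@np.array([p[0],-p[1],-1.])
def onz(c,uv,z):
    e,d=ray(c,uv); return e+d*(z-e[2])/d[2]
def proj(c,P):
    M=R.from_rotvec(c['rotation']).as_matrix() if np.shape(c['rotation'])==(3,) else np.array(c['rotation'])
    q=(np.atleast_2d(P)-c['eye'])@M*[1,-1,-1]
    return cv2.projectPoints(q,np.zeros(3),np.zeros(3),np.array(c['mtx']),np.array(c['D']))[0][:,0]
def Rz(a): return R.from_euler('z',a).as_matrix()
A=np.radians(40)
FR=np.array([[np.cos(A),0,-np.sin(A)],[0,1,0],[np.sin(A),0,np.cos(A)]])
def face(p,P): return (np.array(P)@FR.T+[0,0,.105])@Rz(p[2]).T+[p[0],p[1],0]
E
python3 - <<'E'
from h import *
d=pickle.load(open('c0.pkl','rb')); S,D=d['scene'],d['side']
f=lambda o,l:(o[0]+l[0]/4-.375,o[1]+l[1]/4-.375)
for n,l in dict(bore=(188,97),hR=(96,153),hL=(282,132),c1=(132,54),c2=(241,43),c3=(132,150),c4=(247,137)).items(): print(n,np.round(onz(S,f((150,212),l),.126)*1e3,1))
for n,l in dict(bore=(172,85),a=(148,42),b=(135,53),c=(106,97),d=(100,110),e=(238,72),f=(213,114)).items(): print('s',n,np.round(onz(D,f((240,140),l),.126)*1e3,1))
for l in [(27,95),(93,268),(341,230)]: print('bolt',np.round(onz(S,f((325,205),l),.016)*1e3,1))
for l in [(357,150),(28,270)]: print('sbolt',np.round(onz(D,f((180,230),l),.016)*1e3,1))
obs=[(S,(325,205),(129,38),'L-'),(S,(325,205),(299,14),'L+'),(D,(180,230),(130,100),'L+')]
rails=[(D,(180,230),(80,68),(.075,.037,0)),(D,(180,230),(265,222),(-.08,.037,0)),(D,(180,230),(120,8),(.075,-.037,0)),(D,(180,230),(302,150),(-.08,-.037,0))]
def res(p):
    r=[]
    for c,o,l,k in obs: r.append(proj(c,face(p,[.042,p[3]+(.058 if k=='L+' else -.058),.03]))[0]-f(o,l))
    for c,o,l,P in rails: r.append(proj(c,face(p,P))[0]-f(o,l))
    return np.ravel(r)
s=least_squares(res,[.6,.2,0,0],loss='soft_l1'); print('rack',s.x*1000,np.degrees(s.x[2]),np.round(s.fun,1))
p=s.x; print('feet',[proj(S,face([*p[:3]],[0,0,0])).round(1)])
print(R.from_rotvec(robot.read_state()['orientation']).as_matrix().round(3).tolist())
E
```

```text
bore [ 543.3 -231.5  126. ]
hR [ 585.3 -288.8  126. ]
hL [ 583.2 -172.5  126. ]
c1 [ 497.6 -268.1  126. ]
c2 [ 497.  -196.4  126. ]
c3 [ 585.9 -266.4  126. ]
c4 [ 584.5 -194.6  126. ]
s bore [ 542.5 -229.9  126. ]
s a [ 584.4 -290.6  126. ]
s b [ 588.3 -269.3  126. ]
s c [ 586.1 -193.8  126. ]
s d [ 583.6 -173.2  126. ]
s e [ 498.5 -268.3  126. ]
s f [ 497.3 -197.8  126. ]
bolt [453.8 149.1  16. ]
bolt [623.3 157.6  16. ]
bolt [613.  332.4  16. ]
sbolt [450.6 153.2  16. ]
sbolt [610.8 336.1  16. ]
rack [531.73032938 246.43592995  67.05468139  -1.73645996] 3.8419502402541514 [ 0.3 -0.5  0.  -0.6  1.  -0.2 -0.4  0.3 -0.4  0.3  0.3 -2.1 -1.  -0.3]
feet [array([[374.9, 221.1]])]
[[0.959, 0.283, -0.0], [0.283, -0.959, 0.002], [0.0, -0.002, -1.0]]
```

Request:
play_rows:
  deltas: [0,0,-40,0,60,0,0,-40,0,60,0,0,-40,0,60,0,0,-40,0,60,41,0,0,-4,60,41,0,0,-4,60,41,0,0,-4,60,41,0,0,-4,60,41,0,0,-4,60,41,0,0,-4,60]

```text
t: 0.93
tool_pos: [0.39, -0.4656, 0.3777]
orientation: [-2.945, -1.09, 0.0]
force: [1.0, 0.5, -0.1]
opening: 0.0598
gripper_force: 0.0
```

Request:
play_rows:
  deltas: [41,0,0,-4,60,41,0,0,-4,60,41,0,0,-4,60,41,0,0,-4,60,41,0,0,-4,60,41,0,0,-4,60,41,0,0,-4,60,41,0,0,-4,60,41,0,0,-4,60,41,0,0,-4,60]

```text
t: 1.77
tool_pos: [0.5992, -0.1224, 0.3777]
orientation: [-2.395, -2.032, 0.001]
force: [0.5, -0.2, 0.4]
opening: 0.0598
gripper_force: 0.0
```

Request:
play_rows:
  deltas: [41,0,0,-4.5,60,41,0,0,-4.5,60,41,0,0,-4.4,60,40,40,0,0,60,0,41,0,0,60,0,41,0,0,60,0,41,0,0,60,0,41,0,0,60,0,41,0,0,60]

```text
t: 2.52
tool_pos: [0.795, 0.0396, 0.3804]
orientation: [-2.144, -2.294, 0.002]
force: [0.3, 0.6, 0.5]
opening: 0.0598
gripper_force: 0.0
```

Request:
play_rows:
  deltas: [0,40,0,0,60,0,40,0,0,60,0,40,0,0,60]

```text
t: 2.77
tool_pos: [0.8447, 0.0434, 0.344]
orientation: [2.13, 2.277, 0.041]
force: [-0.6, 0.8, -3.9]
opening: 0.0601
gripper_force: 0.0
```

```bash
cat >> h.py <<'E'
def st():
    s=robot.read_state(); M=R.from_rotvec(s['orientation']).as_matrix()
    print('t',round(s['t'],2),'q',np.round(s['q'],3),'tcp',np.round(s['tool_pos']*1e3,1))
    print('toolz',M[:,2].round(4),'tilt',np.degrees(np.arccos(-M[2,2])).round(2),'tooly az',np.degrees(np.arctan2(M[1,1],M[0,1])).round(2),'F',np.round(s['force'],1))
    return s,M
E
python3 -c "from h import *;st()"
```

```text
t 2.77 q [-0.011  1.033  0.033  0.004  2.041 -0.076] tcp [844.7  43.4 344. ]
toolz [ 0.035   0.0031 -0.9994] tilt 2.01 tooly az 3.82 F [-0.6  0.8 -3.9]
```

Request:
play_rows:
  deltas: [0,40,0,0,60,0,40,0,0,60,0,40,0,0,60,0,40,0,0,60]

```text
t: 3.1
tool_pos: [0.9047, 0.0487, 0.3227]
orientation: [2.065, 2.208, 0.178]
force: [0.2, -1.5, -0.0]
opening: 0.0599
gripper_force: 0.0
```

```bash
python3 -c "from h import *;st()"
```

```text
t 3.1 q [-0.007  1.069  0.024  0.01   1.886 -0.07 ] tcp [904.7  48.7 322.7]
toolz [ 0.1616  0.0086 -0.9868] tilt 9.31 tooly az 3.84 F [ 0.2 -1.5 -0. ]
```

Request:
play_rows:
  deltas: [0,-40,-8,0,60,0,-40,-8,0,60,0,-40,-8,0,60,0,-40,-8,0,60,0,-40,-8,0,60,0,-40,-8,0,60,0,-40,-8,0,60,0,-40,-8,0,60,0,-40,-8,0,60,0,-40,-8,0,60]

```text
t: 3.93
tool_pos: [0.5869, 0.0266, 0.3422]
orientation: [2.065, 2.208, 0.178]
force: [0.6, -0.6, 0.6]
opening: 0.0597
gripper_force: 0.0
```

Request:
play_rows:
  deltas: [0,-40,-6,0,60,0,-40,-6,0,60,0,-40,-6,0,60,0,-40,-6,0,60,0,-40,-6,0,60]

```text
t: 4.35
tool_pos: [0.3855, 0.0133, 0.3393]
orientation: [2.065, 2.208, 0.178]
force: [-0.9, -0.2, 1.3]
opening: 0.0603
gripper_force: 0.0
```

```bash
python3 -c "from h import *;st()"
```

```text
t 4.35 q [-0.128 -0.662  1.937  0.029  1.706 -0.188] tcp [385.5  13.3 339.3]
toolz [ 0.1621  0.0086 -0.9867] tilt 9.34 tooly az 3.86 F [-0.9 -0.2  1.3]
```

Request:
play_rows:
  deltas: [0,-40,-6,0,60,0,-40,-6,0,60,0,-40,-6,0,60]

```text
t: 4.6
tool_pos: [0.2936, 0.0056, 0.3427]
orientation: [2.091, 2.236, 0.134]
force: [2.4, -0.8, -0.6]
opening: 0.0599
gripper_force: 0.0
```

```bash
python3 -c "from h import *;st()"
```

```text
t 4.6 q [-0.201 -0.89   2.045  0.036  1.874 -0.255] tcp [293.6   5.6 342.7]
toolz [ 0.1164  0.011  -0.9931] tilt 6.71 tooly az 3.82 F [ 2.4 -0.8 -0.6]
```

Request:
play_rows:
  deltas: [0,-40,-6,0,60,0,-40,-6,0,60]

```text
t: 4.77
tool_pos: [0.2674, -0.0005, 0.3687]
orientation: [2.113, 2.259, 0.088]
force: [-0.4, -0.9, -0.3]
opening: 0.0601
gripper_force: 0.0
```

```bash
python3 -c "from h import *;st()"
```

```text
t 4.77 q [-0.232 -0.892  1.993  0.028  1.97  -0.287] tcp [267.4  -0.5 368.7]
toolz [ 0.0731  0.0092 -0.9973] tilt 4.22 tooly az 3.84 F [-0.4 -0.9 -0.3]
```

Request:
play_rows:
  deltas: [0,-40,-6,0,60,0,-40,-6,0,60,0,-40,-6,0,60]

```text
t: 5.02
tool_pos: [0.22, -0.0125, 0.4133]
orientation: [-2.139, -2.289, -0.015]
force: [-0.5, 0.1, -0.8]
opening: 0.0601
gripper_force: 0.0
```

```bash
python3 -c "from h import *;st()"
```

```text
t 5.02 q [-0.313 -0.892  1.904  0.014  2.133 -0.373] tcp [220.  -12.5 413.3]
toolz [-0.      0.0127 -0.9999] tilt 0.73 tooly az 3.9 F [-0.5  0.1 -0.8]
```

Request:
play_rows:
  deltas: [0,5,0,3.2,60,-18.5,31,10,0,60,-18.5,31,13,0,60,-18.5,31,13,0,60,-18.5,31,13,0,60,-18.5,31,13,0,60,-18.5,31,13,0,60,-18.5,31,13,0,60,-18.5,31,13,0,60,-18.5,31,13,0,60]

```text
t: 5.85
tool_pos: [0.5084, -0.1749, 0.2964]
orientation: [-2.203, -2.229, -0.016]
force: [0.0, -0.4, 0.7]
opening: 0.0601
gripper_force: 0.0
```

Request:
play_rows:
  deltas: [-18.5,31,13,0,60,-18.5,30,13,0,60,-18.5,25,13,0,60,0,0,0,0,60,0,0,0,0,60]

```text
t: 6.27
tool_pos: [0.5932, -0.2281, 0.2541]
orientation: [-2.199, -2.224, -0.012]
force: [0.0, 0.5, -0.0]
opening: 0.0599
gripper_force: 0.0
```

```bash
cat >> h.py <<'E'
def tool(M,w): return np.round(M.T@np.array(w),1)
E
python3 - <<'E'
from h import *
s,M=st(); c=cam('wrist','w1.png'); pickle.dump(c,open('w1.pkl','wb')); print(c['eye'],c['rotation'])
t=Rz(np.radians(.7))
print(proj(c,[[.5425,-.231,.126],[.5842,-.173,.126],[.5848,-.289,.126],[.591,-.231,.126]]))
E
```

```text
t 6.27 q [-0.455  0.225  1.319  0.012  1.609 -0.466] tcp [ 593.2 -228.1  254.1]
toolz [-0.0041  0.0152 -0.9999] tilt 0.9 tooly az 0.64 F [ 0.   0.5 -0. ]
[ 0.59282332 -0.16167648  0.42181345] [-0.24025733  0.00313206  0.01080194]
[[218.15212274 205.68778582]
 [268.92582416 134.66390634]
 [269.04832973 271.65515538]
 [276.85440641 206.33262706]]
```

View pics/w1.png

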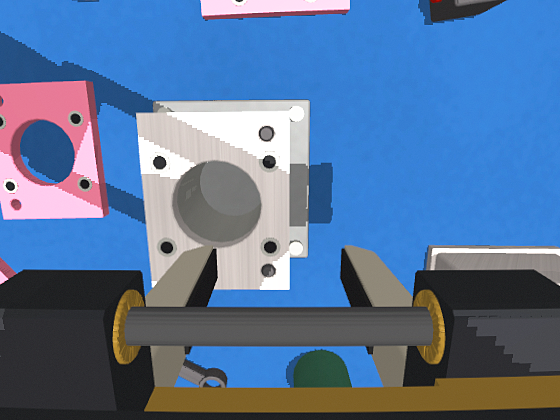

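Run:
```python
from h import *
d=pickle.load(open('c0.pkl','rb')); S,D=d['scene'],d['side']
print(onz(S,(288,328),.02),onz(D,(193,208),.03),onz(S,(325,284),.16),onz(S,(287,283),.18))
```

```text
[ 0.78009682 -0.02736455  0.02      ] [ 0.76509623 -0.01262021  0.03      ] [0.77111024 0.05671371 0.16      ] [ 0.77305265 -0.02916199  0.18      ]
```

Request:
play_rows:
  deltas: [-1,-1,25,-0.4,50,-1,-1,25,0,50,-1,0,25,0,50,0,0,0,0,50]

```text
t: 6.65
tool_pos: [0.5893, -0.2285, 0.1797]
orientation: [-2.192, -2.234, -0.013]
force: [-0.1, 0.4, -2.0]
opening: 0.0501
gripper_force: 0.0
```

Request:
play_rows:
  deltas: [-1,1,25,0,50,-1,0,25,0,50,0,0,25.5,0,50,0,0,0,0,50,0,0,0,0,35,0,0,0,0,29]
  newtons: 10

```text
t: 7.15
tool_pos: [0.5946, -0.2316, 0.1114]
orientation: [-2.198, -2.24, -0.018]
force: [-0.1, 0.7, 0.8]
opening: 0.0411
gripper_force: 0.0
```

```bash
python3 -c "
from h import *
s,M=st();print(s['opening'],s['gripper_force'])"
```

```text
t 7.15 q [-0.459  0.3    1.492  0.012  1.349 -0.481] tcp [ 594.6 -231.6  111.4]
toolz [ 0.0056  0.0106 -0.9999] tilt 0.69 tooly az 1.09 F [-0.1  0.7  0.8]
0.04110952937107181 0.0
```

Request:
play_rows:
  deltas: [0,0,0,0,40]

```text
t: 7.23
tool_pos: [0.595, -0.2319, 0.1116]
orientation: [-2.199, -2.241, -0.018]
force: [-0.3, -0.1, 0.5]
opening: 0.0399
gripper_force: 0.0
```

Run:
```python
from h import *
s,M=st();print(s['opening'],s['gripper_force'],s['dq'],s['wrist_torque'])
c=cam('wrist','w2.png'); pickle.dump(c,open('w2.pkl','wb'))
```

```text
t 7.23 q [-0.459  0.3    1.492  0.012  1.348 -0.481] tcp [ 595.  -231.9  111.6]
toolz [ 0.0066  0.01   -0.9999] tilt 0.69 tooly az 1.09 F [-0.3 -0.1  0.5]
0.03992957991508144 0.0 [-0.0021469   0.00687708  0.00226011 -0.00019755 -0.00618183  0.00134772] [-0.05898424 -0.03021187 -0.0277009 ]
```

View pics/w2.png

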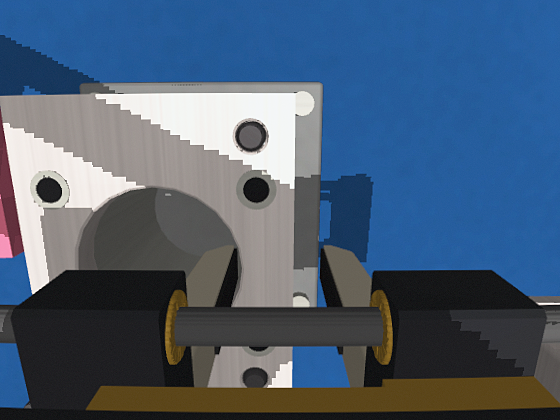

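Request:
play_rows:
  deltas: [0.5,-2,3,0,40,0.5,-2,4,0,40,0,0,0,0,40]

```text
t: 7.53
tool_pos: [0.5886, -0.2299, 0.1002]
orientation: [-2.195, -2.237, -0.015]
force: [0.3, -0.5, -0.3]
opening: 0.0398
gripper_force: 0.0
```

```bash
python3 -c "
from h import *
s,M=st();print(s['opening'],s['gripper_force'])"
```

```text
t 7.53 q [-0.461  0.299  1.515  0.012  1.332 -0.482] tcp [ 588.6 -229.9  100.2]
toolz [ 0.0012  0.0126 -0.9999] tilt 0.73 tooly az 1.08 F [ 0.3 -0.5 -0.3]
0.039823109185064653 0.0
```

Request:
play_rows:
  deltas: [0,0,0,0,40,0,0,0,0,40,0,0,0,0,40]

```text
t: 7.78
tool_pos: [0.5893, -0.2302, 0.1009]
orientation: [-2.195, -2.237, -0.016]
force: [-0.7, 0.3, 0.3]
opening: 0.0402
gripper_force: 0.0
```

Request:
play_rows:
  deltas: [0,0,0,0,40,0,0,0,0,40]

```text
t: 7.95
tool_pos: [0.5894, -0.2302, 0.101]
orientation: [-2.196, -2.237, -0.016]
force: [0.2, 0.5, 0.1]
opening: 0.0399
gripper_force: 0.0
```

Request:
play_rows:
  deltas: [0,1,-3,0,35,0,0,0,0,30,0,0,0,0,27,0,0,0,0,25.5]
  newtons: 5

```text
t: 8.28
tool_pos: [0.5904, -0.2303, 0.104]
orientation: [-2.196, -2.237, -0.016]
force: [0.5, 0.8, -0.3]
opening: 0.0264
gripper_force: 0.0
```

Request:
play_rows:
  deltas: [0,0,0,0,24.5,0,0,0,0,24.5]

```text
t: 8.45
tool_pos: [0.5902, -0.2302, 0.1038]
orientation: [-2.195, -2.237, -0.016]
force: [-0.6, 1.0, -0.1]
opening: 0.0248
gripper_force: 0.0
```

Centred well. Close fully with a moderate grip and watch the side force.

Request:
play_rows:
  deltas: [0,0,0,0,23,0,0,0,0,15,0,0,0,0,15]
  newtons: 8

```text
t: 8.7
tool_pos: [0.59, -0.2302, 0.1038]
orientation: [-2.195, -2.237, -0.015]
force: [-2.1, 1.0, 1.5]
opening: 0.0227
gripper_force: 8.0
```

Request:
play_rows:
  deltas: [0,0,0,0,15,0,0,0,0,15]
  newtons: 50

```text
t: 8.87
tool_pos: [0.59, -0.2302, 0.1038]
orientation: [-2.195, -2.237, -0.016]
force: [-2.1, 0.8, 1.7]
opening: 0.0225
gripper_force: 50.0
```

```bash
python3 -c "
from h import *
s,M=st();print(s['opening'],s['gripper_force'],s['wrist_torque'])
pickle.dump(M,open('Mg.pkl','wb'))
print('tool for +10mm up',tool(M,[0,0,10]))"
```

```text
t 8.87 q [-0.46   0.299  1.508  0.012  1.338 -0.482] tcp [ 590.  -230.2  103.8]
toolz [ 0.0016  0.0123 -0.9999] tilt 0.71 tooly az 1.07 F [-2.1  0.8  1.7]
0.022502240365914934 50.00058174133301 [ 0.04305328  0.4765857  -0.00448499]
tool for +10mm up [  0.1   0.  -10. ]
```

Request:
play_rows:
  deltas: [0,0,-2,0,15,0,0,-3,0,15,0.1,0,-4,0,15,0,0,-4,0,15]
  newtons: 60

```text
t: 9.2
tool_pos: [0.59, -0.23, 0.1166]
orientation: [-2.195, -2.237, -0.016]
force: [-0.7, 0.7, -5.9]
opening: 0.0228
gripper_force: 60.0
```

Request:
play_rows:
  deltas: [0.1,0,-4,0,15,0,0,-4,0,15,0.1,0,-4,0,15,0,0,-4,0,15]

```text
t: 9.53
tool_pos: [0.5903, -0.2303, 0.1335]
orientation: [-2.196, -2.238, -0.016]
force: [-0.9, -0.2, -5.2]
opening: 0.0226
gripper_force: 60.0
```

Request:
play_rows:
  deltas: [0.1,0,-10,0,15,0.2,0,-15,0,15,0.2,0,-15,0,15,0.2,0,-15,0,15,0.2,0,-15,0,15,0.2,0,-15,0,15,0,0,-10,0,15,0,0,0,0,15,0,0,0,0,15]

```text
t: 10.28
tool_pos: [0.5904, -0.2305, 0.2287]
orientation: [-2.197, -2.238, -0.017]
force: [-0.2, -0.8, -5.2]
opening: 0.0226
gripper_force: 60.0
```

Run:
```python
from h import *
s,M=st();print(s['opening'],s['gripper_force'],s['wrist_torque'])
i=cam('scene')['pixels'];j=cam('side')['pixels']
o=np.hstack([cv2.resize(i[120:345,130:280],(400,600),interpolation=cv2.INTER_CUBIC),cv2.resize(j[60:285,225:375],(400,600),interpolation=cv2.INTER_CUBIC)])
cv2.imwrite('pics/l1.png',o)
```

```text
t 10.28 q [-0.46   0.218  1.372  0.012  1.553 -0.479] tcp [ 590.4 -230.5  228.7]
toolz [ 0.0037  0.0115 -0.9999] tilt 0.69 tooly az 1.08 F [-0.2 -0.8 -5.2]
0.022582790648453713 59.99734818935394 [-0.01184003 -0.33955104  0.00757542]
```

View pics/l1.png

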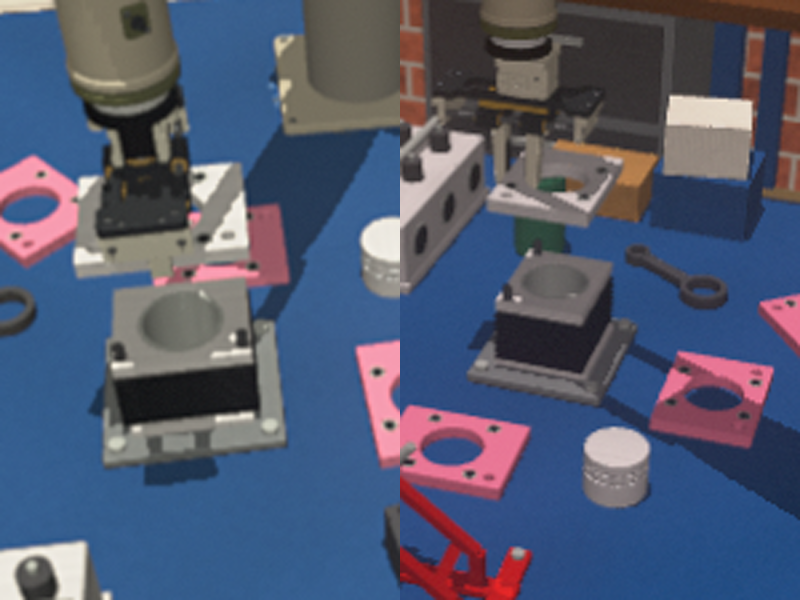

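Request:
play_rows:
  deltas: [15,10,-12,0,15,26,18,-18,0,15,26,18,-18,0,15,26,18,-18,0,15,26,18,-18,0,15,26,18,-18,0,15,26,18,-18,-1.3,15,26,18,-18,-1.3,15,26,18,-18,0,15,26,18,-18,0,15]
  newtons: 60

```text
t: 11.22
tool_pos: [0.7541, 0.023, 0.4043]
orientation: [-2.143, -2.286, -0.014]
force: [1.0, -0.2, -4.5]
opening: 0.0226
gripper_force: 60.0
```

Request:
play_rows:
  deltas: [26,18,-15,0,15,15,20,0,0,15,0,30,0,0,15,0,40,0,0,15,0,40,0,0,15,0,40,0,0,15]

```text
t: 11.72
tool_pos: [0.8493, 0.0596, 0.3695]
orientation: [2.116, 2.256, 0.106]
force: [0.2, 0.5, -4.1]
opening: 0.0224
gripper_force: 60.0
```

```bash
cat >> h.py <<'E'
PSI=np.radians(1.0)
def plate(rho=3.6):
    s,M=st(); Mg=pickle.load(open('Mg.pkl','rb'))
    Rp=M@Mg.T@Rz(PSI)
    E=(Rz(np.radians(rho))@FR).T@Rp
    print('plate z',Rp[:,2].round(3),'tilt',np.degrees(np.arccos(Rp[2,2])).round(2),'az',np.degrees(np.arctan2(-Rp[1,2],-Rp[0,2])).round(2),'err vs face deg (x lateral,y pitch,z yaw)',np.degrees(R.from_matrix(E).as_rotvec()).round(2))
    return s,M,Rp
E
python3 -c "from h import *;plate()"
```

```text
t 11.72 q [ 2.000e-03  1.006e+00  2.800e-02  2.000e-02  2.026e+00 -5.200e-02] tcp [849.3  59.6 369.5]
toolz [ 0.081   0.0183 -0.9965] tilt 4.76 tooly az 3.63 F [ 0.2  0.5 -4.1]
plate z [-0.08  -0.006  0.997] tilt 4.6 az 4.22 err vs face deg (x lateral,y pitch,z yaw) [ 3.00e-02  3.54e+01 -6.00e-02]
```

Request:
play_rows:
  deltas: [0,40,0,0,15,0,40,0,0,15,0,40,0,0,15,0,40,0,0,15,0,40,0,0,15,0,40,0,0,15,0,40,0,0,15]

```text
t: 12.3
tool_pos: [0.9465, 0.0651, 0.3337]
orientation: [2.015, 2.145, 0.317]
force: [0.4, -0.4, -5.7]
opening: 0.0227
gripper_force: 60.0
```

```bash
python3 -c "from h import *;plate()"
```

```text
t 12.3 q [ 0.003  1.067  0.026  0.031  1.77  -0.049] tcp [946.5  65.1 333.7]
toolz [ 0.275  0.031 -0.961] tilt 16.06 tooly az 3.46 F [ 0.4 -0.4 -5.7]
plate z [-0.274 -0.019  0.962] tilt 15.94 az 3.9 err vs face deg (x lateral,y pitch,z yaw) [ 0.04 24.06 -0.22]
```

Request:
play_rows:
  deltas: [0,40,0,0,15,0,40,0,0,15,0,40,0,0,15,0,40,0,0,15,0,40,0,0,15,0,40,0,0,15,0,40,0,0,15,0,40,0,0,15]

```text
t: 12.97
tool_pos: [1.0306, 0.0692, 0.3602]
orientation: [1.885, 2.003, 0.54]
force: [0.1, -0.1, -6.2]
opening: 0.0222
gripper_force: 60.0
```

```bash
python3 -c "from h import *;plate()"
```

```text
t 12.97 q [ 1.000e-03  1.075e+00  2.600e-02  4.400e-02  1.529e+00 -5.000e-02] tcp [1030.6   69.2  360.2]
toolz [ 0.489   0.0445 -0.8711] tilt 29.41 tooly az 3.23 F [ 0.1 -0.1 -6.2]
plate z [-0.488 -0.032  0.872] tilt 29.29 az 3.77 err vs face deg (x lateral,y pitch,z yaw) [ 0.05 10.71 -0.4 ]
```

Request:
play_rows:
  deltas: [0,40,0,0,15,0,40,0,0,15,0,40,0,0,15,0,40,0,0,15,0,30,0,0,15,0,0,0,0,15]

```text
t: 13.47
tool_pos: [1.0659, 0.0704, 0.4138]
orientation: [1.798, 1.909, 0.667]
force: [0.7, 0.6, -5.0]
opening: 0.0227
gripper_force: 60.0
```

```bash
python3 -c "from h import *;plate()"
```

```text
t 13.47 q [-0.     1.05   0.022  0.052  1.413 -0.051] tcp [1065.9   70.4  413.8]
toolz [ 0.6099  0.0513 -0.7908] tilt 37.74 tooly az 3.07 F [ 0.7  0.6 -5. ]
plate z [-0.609 -0.039  0.792] tilt 37.62 az 3.66 err vs face deg (x lateral,y pitch,z yaw) [ 0.03  2.38 -0.49]
```

Request:
play_rows:
  deltas: [0,40,0,0,15,0,20,0,-0.5,15,0,0,0,0,15,0,0,0,0,15]

```text
t: 13.8
tool_pos: [1.0737, 0.0706, 0.4311]
orientation: [1.764, 1.89, 0.697]
force: [-0.3, 1.0, -5.7]
opening: 0.0224
gripper_force: 60.0
```

Run:
```python
from h import *
s,M,Rp=plate()
# rack estimate: target plate origin & tcp
Mg=pickle.load(open('Mg.pkl','rb'))
tg=np.array([.590,-.2302,.1038]); pg=np.array([.5418,-.2306,.110])
off=Rz(PSI).T@(tg-pg); print('tcp in plate',off)
pickle.dump(off,open('off.pkl','wb'))
p=[.5318,.2446,np.radians(3.6)]
for h in (0,.03,.05,.08):
    o=face(p,[0,0,h]); t=o+Rz(p[2])@FR@off; print(h,'plate',o.round(4),'tcp',t.round(4),'tool delta mm',tool(M,(t-s['tool_pos'])*1e3))
```

```text
t 13.8 q [-1.000e-03  1.040e+00  2.300e-02  5.500e-02  1.382e+00 -6.000e-02] tcp [1073.7   70.6  431.1]
toolz [ 0.6407  0.0532 -0.7659] tilt 40.01 tooly az 3.68 F [-0.3  1.  -5.7]
plate z [-0.64  -0.041  0.767] tilt 39.9 az 3.65 err vs face deg (x lateral,y pitch,z yaw) [ 0.03  0.1  -0.01]
tcp in plate [ 0.04819964 -0.00044127 -0.0062    ]
0 plate [0.5318 0.2446 0.105 ] tcp [0.5727 0.2467 0.1312] tool delta mm [ 208.9 -567.1  -82. ]
0.03 plate [0.5126 0.2434 0.128 ] tcp [0.5534 0.2455 0.1542] tool delta mm [ 209.3 -567.1 -112. ]
0.05 plate [0.4997 0.2426 0.1433] tcp [0.5406 0.2447 0.1695] tool delta mm [ 209.5 -567.1 -132. ]
0.08 plate [0.4805 0.2414 0.1663] tcp [0.5213 0.2435 0.1925] tool delta mm [ 209.9 -567.1 -162. ]
```

Request:
play_rows:
  deltas: [6,-17,-5,0,15,12,-33,-11,0,15,12,-33,-11,0,15,12,-33,-11,0,15,12,-33,-11,0,15,12,-33,-11,0,15,12,-33,-11,0,15,12,-33,-11,0,15,12,-33,-11,0,15,12,-33,-11,0,15]

```text
t: 14.63
tool_pos: [0.8133, 0.1497, 0.3319]
orientation: [1.766, 1.89, 0.696]
force: [0.5, 0.2, -4.9]
opening: 0.0226
gripper_force: 60.0
```

Request:
play_rows:
  deltas: [12,-33,-11,0,15,12,-33,-11,0,15,12,-33,-11,0,15,12,-33,-11,0,15,12,-33,-11,0,15,12,-33,-11,0,15,12,-33,-11,0,15,6,-17,-6,0,15,0,0,0,0,15,0,0,0,0,15]

```text
t: 15.47
tool_pos: [0.5652, 0.2234, 0.238]
orientation: [1.765, 1.892, 0.698]
force: [-0.4, 0.0, -5.2]
opening: 0.0228
gripper_force: 60.0
```

```bash
cat >> h.py <<'E'
def todo(hs=(0,.04,.08),p=(.5318,.2446,np.radians(3.6))):
    s,M,Rp=plate(np.degrees(p[2])); off=pickle.load(open('off.pkl','rb'))
    o=s['tool_pos']-Rp@off; Q=Rz(p[2])@FR
    print('plate origin in face mm',(Q.T@(o-np.array([p[0],p[1],.105]))*1e3).round(2))
    for h in hs: print(h,'tool delta',tool(M,(face(p,[0,0,h])+Rp@off-s['tool_pos'])*1e3))
    return s,M,Rp,o
E
python3 - <<'E'
from h import *
s,M,Rp,o=todo()
d={n:cam(n) for n in('scene','side','wrist')}; pickle.dump(dict(d=d,o=o,Rp=Rp),open('c1.pkl','wb'))
i=d['scene']['pixels'];j=d['side']['pixels']
cv2.imwrite('pics/h1.png',np.hstack([cv2.resize(i[150:300,320:420],(400,600),interpolation=cv2.INTER_CUBIC),cv2.resize(j[170:320,180:280],(400,600),interpolation=cv2.INTER_CUBIC)]))
E
```

```text
t 15.47 q [ 0.425 -0.463  2.142 -0.298  0.817  0.488] tcp [565.2 223.4 238. ]
toolz [ 0.6398  0.0545 -0.7666] tilt 39.95 tooly az 3.7 F [-0.4  0.  -5.2]
plate z [-0.639 -0.042  0.768] tilt 39.84 az 3.77 err vs face deg (x lateral,y pitch,z yaw) [0.11 0.16 0.01]
plate origin in face mm [ 61.83 -22.81  87.65]
0 tool delta [ 21.6 -61.7  88. ]
0.04 tool delta [ 22.2 -61.8  48. ]
0.08 tool delta [ 22.8 -61.8   8. ]
```

View pics/h1.png

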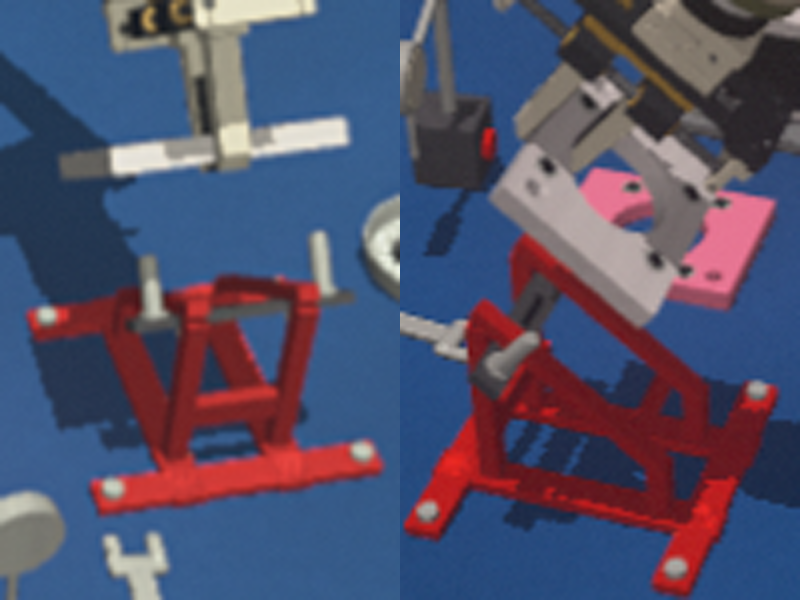

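Run:
```python
from h import *
k=pickle.load(open('c1.pkl','rb'));d=k['d'];S,D=d['scene'],d['side'];o,Rp=k['o'],k['Rp']
f=lambda o,l:(o[0]+l[0]/4-.375,o[1]+l[1]/4-.375)
so=(320,150);do=(180,170)
P=lambda x,y,z:o+Rp@np.array([x,y,z])/1e3
def loc(c,og,X): return ((proj(c,X)[0]-og+.375)*4).round(1)
for c,og,n,pts in((S,so,'scene',[(60,-75,0),(60,-75,16),(60,75,16),(60,75,0)]),(D,do,'side',[(42,58,16),(60,75,16),(60,75,0),(-60,75,16),(-60,75,0)])):
    for q in pts: print(n,q,loc(c,og,P(*q)))
for c,og,ls in((S,so,[(46,315),(113,488),(363,452)]),(D,do,[(357,390),(27,510),(276,568)])):
    for l in ls: print('bolt',(onz(c,f(og,l),.014)*1e3).round(1))
obs=[(S,so,(148,262),-1),(S,so,(318,238),1),(D,do,(130,343),1)]
for fix in (None,):
    def res(p):
        r=[proj(c,face(p,[.042,p[3]+.058*g,.030]))[0]-f(og,l) for c,og,l,g in obs]
        r+=[(proj(c,face(p,[.042,p[3]+.058*g,.0]))[0]-f(og,l))*.5 for c,og,l,g in [(S,so,(154,318),-1),(S,so,(325,292),1)]]
        return np.r_[np.ravel(r),(p[2]-np.radians(3.6))*300, (p[0]-.532)*500,(p[3])*1]
    s=least_squares(res,[.53,.245,.06,0]);print((s.x*1e3).round(2),s.fun.round(2))
p=(.5318,.2446,np.radians(3.6))
for X in([.042,-.058,.03],[.042,.058,.03],[.042,-.058,0],[.042,.058,0]): print('pred peg',loc(S,so,face(p,X)),loc(D,do,face(p,X)))
```

```text
scene (60, -75, 0) [115.2 174.7]
scene (60, -75, 16) [111.9 148.5]
scene (60, 75, 16) [347.1 116.6]
scene (60, 75, 0) [350.2 142.4]
side (42, 58, 16) [137.6 190.7]
side (60, 75, 16) [104.  187.4]
side (60, 75, 0) [ 89.3 201.3]
side (-60, 75, 16) [256.6 317.1]
side (-60, 75, 0) [241.  329.8]
bolt [451.7 148.9  14. ]
bolt [621.6 158.2  14. ]
bolt [613.2 334.1  14. ]
bolt [451.4 151.1  14. ]
bolt [612.5 334.6  14. ]
bolt [441.6 326.7  14. ]
[532.   316.53  63.07 -73.49] [ 0.37 -0.25  0.32 -0.27 -0.62 -1.83  0.14 -1.41 -0.04 -1.23  0.07  0.
 -0.07]
pred peg [149.7 255.8] [198.1 228.7]
pred peg [319.1 231.9] [133.7 338.8]
pred peg [155.4 301.4] [172.2 251.4]
pred peg [324.4 277. ] [106.9 361.5]
```

Request:
play_rows:
  deltas: [7,-20,2,0,15,7,-20,3,0,15,8,-21,3,0,15,0,0,14,0,15,0,0,14,0,15,0,0,10,0,15,0,0,0,0,15,0,0,0,0,15]

```text
t: 16.28
tool_pos: [0.548, 0.2436, 0.1638]
orientation: [1.768, 1.889, 0.695]
force: [-0.1, 0.1, -5.4]
opening: 0.0223
gripper_force: 60.0
```

Run:
```python
from h import *
s,M,Rp,o=todo((.035,))
c=cam('wrist'); pickle.dump(dict(c=c,o=o,Rp=Rp),open('c2.pkl','wb'))
P=lambda x,y,z:o+Rp@np.array([x,y,z])/1e3
p=(.5318,.2446,np.radians(3.6))
print('hole top,bot',proj(c,[P(42,58,16),P(42,58,0)]),'peg tip',proj(c,face(p,[[.042,.058,.03],[.042,.058,0]])))
u,v=proj(c,P(42,58,8))[0].astype(int); print(u,v)
i=c['pixels']; x0,y0=max(0,u-40),max(0,v-40); cr=i[y0:y0+80,x0:x0+80]; print(x0,y0,cr.shape)
cv2.imwrite('pics/w3.png',np.hstack([cv2.resize(i,(400,300)),cv2.resize(cr,(300,300*cr.shape[0]//cr.shape[1]),interpolation=cv2.INTER_CUBIC)[:300]]) if cr.shape[0]==cr.shape[1] else i)
```

```text
t 16.28 q [ 0.495 -0.392  2.231 -0.416  0.693  0.667] tcp [548.  243.6 163.8]
toolz [ 0.6392  0.0519 -0.7673] tilt 39.89 tooly az 3.55 F [-0.1  0.1 -5.4]
plate z [-0.639 -0.04   0.769] tilt 39.78 az 3.55 err vs face deg (x lateral,y pitch,z yaw) [-0.03  0.22 -0.11]
plate origin in face mm [ 1.96 -1.53 41.05]
0.035 tool delta [ 1.5 -1.9  6.1]
hole top,bot [[262.6692692  141.14357001]
 [264.15475575 138.94036837]] peg tip [[260.564167   134.12037802]
 [263.32265561 131.80964034]]
263 139
223 99 (80, 80, 3)
```

View pics/w3.png

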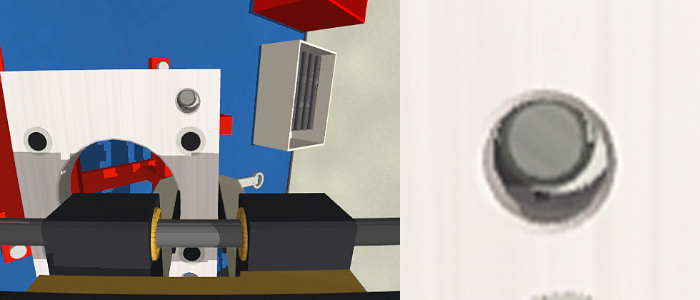

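Request:
play_rows:
  deltas: [0.3,-2,0,0,15,0,0,5,0,15,0,0,3,0,15,0,0,0,0,15,0,0,0,0,15]

```text
t: 16.75
tool_pos: [0.551, 0.2448, 0.1563]
orientation: [1.766, 1.89, 0.696]
force: [-0.1, 0.1, -6.2]
opening: 0.0222
gripper_force: 60.0
```

```bash
cat >> h.py <<'E'
def look():
    s,M,Rp,o=todo(()); c=cam('wrist')
    P=lambda x,y,z:o+Rp@np.array([x,y,z])/1e3
    x0,y0=223,99; g=c['pixels'][y0:y0+80,x0:x0+80]
    print('F tool',(M.T@(s['force']-[-.1,.1,-5.4])).round(1),'T',s['wrist_torque'].round(2))
    return c,P,g
E
python3 - <<'E'
from h import *
c,P,g=look()
print(proj(c,[P(42,58,16),P(42,58,0),P(42,58,-4)]))
E
```

```text
t 16.75 q [ 0.494 -0.372  2.23  -0.424  0.673  0.677] tcp [551.  244.8 156.3]
toolz [ 0.6396  0.053  -0.7669] tilt 39.93 tooly az 3.62 F [-0.1  0.1 -6.2]
plate z [-0.639 -0.041  0.768] tilt 39.82 az 3.64 err vs face deg (x lateral,y pitch,z yaw) [ 0.03  0.18 -0.06]
plate origin in face mm [-0.5  -0.56 33.37]
F tool [-0.  -0.5  0.6] T [-0.15  0.65 -0.  ]
[[262.6805637  141.15452176]
 [264.1650653  138.95078292]
 [264.4918492  138.46572689]]
```

Request:
play_rows:
  deltas: [-0.4,0.3,2,0,15,0,0,2,0,15,0,0,2,0,15,0,0,0,0,15]

```text
t: 17.13
tool_pos: [0.5552, 0.2447, 0.1518]
orientation: [1.766, 1.89, 0.696]
force: [1.1, 0.6, -5.6]
opening: 0.0226
gripper_force: 60.0
```

```bash
python3 -c "
from h import *
look()"
```

```text
t 17.13 q [ 0.488 -0.353  2.225 -0.427  0.658  0.678] tcp [555.2 244.7 151.8]
toolz [ 0.6397  0.053  -0.7668] tilt 39.93 tooly az 3.62 F [ 1.1  0.6 -5.6]
plate z [-0.639 -0.041  0.768] tilt 39.82 az 3.64 err vs face deg (x lateral,y pitch,z yaw) [ 0.03  0.18 -0.06]
plate origin in face mm [-0.19 -0.89 27.15]
F tool [0.4 0.8 1. ] T [-0.01  0.49 -0.06]
```

Request:
play_rows:
  deltas: [-0.2,0,3,0,15,0,0,3,0,15,0,0,0,0,15]

```text
t: 17.43
tool_pos: [0.5593, 0.245, 0.1474]
orientation: [1.766, 1.89, 0.697]
force: [0.7, 0.4, -5.0]
opening: 0.0224
gripper_force: 60.0
```

```bash
python3 -c "
from h import *
look()"
```

```text
t 17.43 q [ 0.484 -0.335  2.221 -0.43   0.644  0.681] tcp [559.3 245.  147.4]
toolz [ 0.6401  0.0534 -0.7664] tilt 39.96 tooly az 3.61 F [ 0.7  0.4 -5. ]
plate z [-0.64  -0.041  0.768] tilt 39.85 az 3.68 err vs face deg (x lateral,y pitch,z yaw) [ 0.05  0.15 -0.07]
plate origin in face mm [ 0.12 -0.86 21.09]
F tool [0.2 0.9 0.2] T [0.06 0.46 0.08]
```

Request:
play_rows:
  deltas: [0,-0.2,3,0,15,0,0,3,0,15,0,0,3,0,15,0,0,0,0,15]

```text
t: 17.82
tool_pos: [0.565, 0.2454, 0.1404]
orientation: [1.766, 1.89, 0.697]
force: [2.5, 0.6, -4.7]
opening: 0.0221
gripper_force: 60.0
```

```bash
python3 -c "
from h import *
look()"
```

```text
t 17.82 q [ 0.478 -0.307  2.213 -0.437  0.623  0.688] tcp [565.  245.4 140.4]
toolz [ 0.6402  0.0534 -0.7664] tilt 39.97 tooly az 3.61 F [ 2.5  0.6 -4.7]
plate z [-0.64  -0.041  0.768] tilt 39.86 az 3.67 err vs face deg (x lateral,y pitch,z yaw) [ 0.05  0.14 -0.07]
plate origin in face mm [ 0.02 -0.75 12.08]
F tool [0.3 2.4 1.2] T [0.05 0.24 0.06]
```

Request:
play_rows:
  deltas: [0,0.2,3,0,15,0,0,3,0,15,0,0,2,0,15,0,0,0,0,15]

```text
t: 18.2
tool_pos: [0.5701, 0.2458, 0.1343]
orientation: [1.766, 1.89, 0.697]
force: [1.7, 0.2, -4.4]
opening: 0.0228
gripper_force: 60.0
```

```bash
python3 -c "
from h import *
look()"
```

```text
t 18.2 q [ 0.473 -0.282  2.205 -0.443  0.606  0.693] tcp [570.1 245.8 134.3]
toolz [ 0.6399  0.0532 -0.7666] tilt 39.95 tooly az 3.61 F [ 1.7  0.2 -4.4]
plate z [-0.639 -0.041  0.768] tilt 39.84 az 3.66 err vs face deg (x lateral,y pitch,z yaw) [ 0.04  0.16 -0.07]
plate origin in face mm [ 0.02 -0.72  4.15]
F tool [-0.   2.   0.4] T [ 0.1   0.28 -0.03]
```

Now creep until contact with the rails.

Request:
play_rows:
  deltas: [0,0.1,1.5,0,15,0,0,1.5,0,15,0,0,0,0,15]

```text
t: 18.5
tool_pos: [0.572, 0.2459, 0.1322]
orientation: [1.766, 1.89, 0.697]
force: [0.9, 0.2, -4.3]
opening: 0.0228
gripper_force: 60.0
```

```bash
python3 -c "
from h import *
look()"
```

```text
t 18.5 q [ 0.471 -0.273  2.203 -0.446  0.6    0.695] tcp [572.  245.9 132.2]
toolz [ 0.6399  0.0531 -0.7666] tilt 39.95 tooly az 3.61 F [ 0.9  0.2 -4.3]
plate z [-0.639 -0.041  0.768] tilt 39.84 az 3.65 err vs face deg (x lateral,y pitch,z yaw) [ 0.03  0.16 -0.06]
plate origin in face mm [ 0.09 -0.72  1.33]
F tool [ 0.1  1.5 -0.2] T [-0.03  0.34 -0.06]
```

Request:
play_rows:
  deltas: [0,0,1,0,15,0,0,0,0,15]

```text
t: 18.72
tool_pos: [0.5725, 0.246, 0.1315]
orientation: [1.766, 1.89, 0.696]
force: [-1.5, -0.3, -0.8]
opening: 0.0221
gripper_force: 60.0
```

```bash
python3 -c "
from h import *
look()"
```

```text
t 18.72 q [ 0.471 -0.27   2.202 -0.446  0.598  0.695] tcp [572.5 246.  131.5]
toolz [ 0.6398  0.0532 -0.7667] tilt 39.94 tooly az 3.61 F [-1.5 -0.3 -0.8]
plate z [-0.639 -0.041  0.768] tilt 39.83 az 3.65 err vs face deg (x lateral,y pitch,z yaw) [ 0.03  0.17 -0.07]
plate origin in face mm [ 0.07 -0.64  0.51]
F tool [-0.2  1.8 -4.4] T [-0.12  0.83 -0.13]
```

Request:
play_rows:
  deltas: [0,0,0.7,0,15,0,0,0,0,15,0,0,0,0,15]

```text
t: 19.02
tool_pos: [0.5727, 0.246, 0.1314]
orientation: [1.766, 1.89, 0.696]
force: [-12.9, -2.4, 7.2]
opening: 0.0225
gripper_force: 60.0
```

Request:
play_rows:
  deltas: [0,0,0,0,15,0,0,0,0,15,0,0,0,0,15]
  newtons: 10

```text
t: 19.27
tool_pos: [0.5727, 0.2461, 0.1314]
orientation: [1.766, 1.89, 0.696]
force: [-13.7, -2.3, 6.5]
opening: 0.0229
gripper_force: 10.0
```

```bash
python3 -c "
from h import *
look()"
```

```text
t 19.27 q [ 0.471 -0.269  2.201 -0.447  0.598  0.696] tcp [572.7 246.1 131.4]
toolz [ 0.6398  0.053  -0.7667] tilt 39.94 tooly az 3.62 F [-13.7  -2.3   6.5]
plate z [-0.639 -0.041  0.768] tilt 39.83 az 3.64 err vs face deg (x lateral,y pitch,z yaw) [ 0.02  0.17 -0.06]
plate origin in face mm [ 0.12 -0.61  0.27]
F tool [ -1.3  -2.9 -18. ] T [-0.29  1.29 -0.23]
```

Request:
play_rows:
  deltas: [0,0,-0.3,0,23.5,0,0,0,0,26,0,0,0,0,30,0,0,0,0,34,0,0,0,0,36,0,0,0,0,36]

```text
t: 19.82
tool_pos: [0.573, 0.2461, 0.1315]
orientation: [1.766, 1.89, 0.697]
force: [0.2, 0.2, 0.2]
opening: 0.0355
gripper_force: 0.0
```

Run:
```python
from h import *
c,P,g=look(); print(proj(c,[P(42,58,16),P(42,58,0)]))
i=c['pixels']; D=cam('side')['pixels']
cv2.imwrite('pics/e1.png',np.hstack([i[:300,:400],cv2.resize(D[190:300,180:280],(273,300),interpolation=cv2.INTER_CUBIC)]))
```

```text
t 19.82 q [ 0.47  -0.269  2.201 -0.447  0.597  0.696] tcp [573.  246.1 131.5]
toolz [ 0.6403  0.0534 -0.7663] tilt 39.98 tooly az 3.61 F [0.2 0.2 0.2]
plate z [-0.64  -0.041  0.768] tilt 39.87 az 3.67 err vs face deg (x lateral,y pitch,z yaw) [ 0.04  0.13 -0.07]
plate origin in face mm [ 0.44 -0.6   0.14]
F tool [ 0.1  3.8 -4.1] T [-0.04  0.22  0.03]
[[262.66580693 141.17703613]
 [264.15077446 138.97129999]]
```

View pics/e1.png

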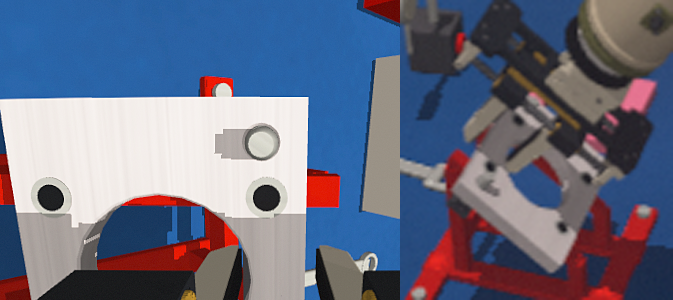

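Request:
play_rows:
  deltas: [0,0,-5,0,36,0,0,-10,0,36,0,0,-10,0,36,0,0,-15,0,36,0,0,-25,0,36,0,0,-25,0,36,0,0,-25,0,36,0,0,-15,0,36,0,0,0,0,36,0,0,0,0,36]

```text
t: 20.75
tool_pos: [0.4899, 0.2397, 0.2322]
orientation: [1.765, 1.889, 0.7]
force: [-0.6, -0.1, 0.1]
opening: 0.0362
gripper_force: 0.0
```

Run:
```python
from h import *
st()
S,D,W=cam('scene'),cam('side'),cam('wrist')
cv2.imwrite('pics/e2.png',np.vstack([np.hstack([cv2.resize(S['pixels'][190:290,320:420],(300,300),interpolation=cv2.INTER_CUBIC),cv2.resize(D['pixels'][205:305,180:280],(300,300),interpolation=cv2.INTER_CUBIC)]),np.hstack([cv2.resize(W['pixels'],(400,300)),cv2.resize(S['pixels'],(400,300))])[:,:600]]))
p=(.5318,.2446-.0006,np.radians(3.6))
def loc(c,og,X): return ((proj(c,X)-og+.5)*3).round(0).tolist()
X=face(p,np.array([[60,-75,16],[60,75,16],[-60,75,16],[-60,75,0],[60,75,0]])/1e3)
print(loc(S,(320,190),X),loc(D,(180,205),X))
```

```text
t 20.75 q [ 0.568 -0.648  2.273 -0.387  0.913  0.643] tcp [489.9 239.7 232.2]
toolz [ 0.6417  0.055  -0.765 ] tilt 40.1 tooly az 3.6 F [-0.6 -0.1  0.1]
[[101.0, 92.0], [268.0, 68.0], [216.0, 65.0], [218.0, 81.0], [270.0, 86.0]] [[131.0, 50.0], [67.0, 156.0], [178.0, 248.0], [166.0, 256.0], [56.0, 165.0]]
```

View pics/e2.png

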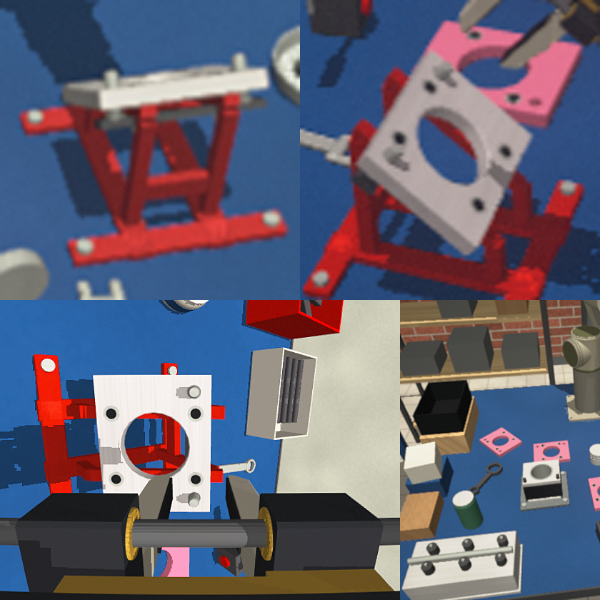

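Both pegs show through the holes (wrist view about (193,392) and (193,497)). The plate lies flat on the rails with its counterbores outwards, and the gripper is clear of it. Handing in.

```bash
python3 -c "
from plant import robot
print(robot.close_job())"
```

```text
the job is handed in; nothing more can be done
None
```

The deck plate hangs fully home on the red rack with both pegs through its holes and the counterbored face outwards, the gripper is clear and nothing else was touched; the job was handed in at about 21 s.

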